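# Lock the moisture filter into the airbrush air manifold

## Task

Take the blue moisture filter from the wooden rack and push its brass tube straight down into the push-fit socket of the airbrush air manifold until it clicks and stays locked by itself; feel for the bottom and do not ram it. Only once it is locked and let go, swing the red valve lever all the way over to turn the air on. Leave the used orange filter in the rack and the paint things where they are.

Things in the scene. Friction and masses are not known exactly. Their poses are not given: they have to be found in the camera images.
- filter_blue: Blue plug-in moisture filter, 114 mm tall, about 90 g, upright in one of the two rack holes (which one varies). Origin: the tip of its brass tube; +z up its axis. From the tip: cone of 5 to 12 mm diameter over 0 to 9 mm, 12 mm tube up to 60 mm with a lock groove at 17 to 23 mm, 26 mm flange at 60 to 64 mm, blue grip of 22 mm diameter at 64 to 112 mm.
- filter_blue_grip (a point): On the blue filter's axis 88 mm above its tip, 24 mm above the flange: where the TCP goes to grip it from above with the fingertips just clear of the flange. In the rack it is 92 mm above the table.
- filter_orange: Used orange filter of the same shape and sizes, standing in the other rack hole. Leave it alone.
- rack: Fixed wooden rack, 70 x 160 x 64 mm (x, y, z); origin at the centre of its underside. Two 15 mm holes 45 mm to either side of the centre along its y axis; a filter stands in a hole with its flange on the rack's top, its tip 4 mm above the table. Closing the fingers along the rack's x axis keeps them clear of the other filter.
- port (a point): Centre of the push-fit socket's mouth, 80 mm above the table, in the top of an aluminium block 50 mm square with a blue ring; z up, bore straight down, 13.6 mm diameter. Inside are a spring valve pin, two spring latches and a hard seat; more than 25 N of contact there (side rubbing counts) damages it, so keep the push under 18 N. Reaching the lock takes 5 to 12 N.
- pin (a point): Top of the valve pin at rest, on the bore's axis 12 mm below the mouth (fixed mark, does not move with the pin). The pin pushes back with 4.5 to 9 N: a filter that is not locked is pushed up again when let go until only about 12 mm of its tube is in.
- lock_zone (a point): Fixed mark on the bore's axis 41 mm below the mouth. The latches' depth differs from run to run and cannot be seen: the tube clicks into lock when its tip is somewhere from 29 to 53 mm below the mouth, and 1.5 mm deeper than that the hard seat stops it dead (force rises steeply). Once locked, it stays with at most 1.5 mm of play up and down.
- manifold: Fixed air manifold: dark steel base rail 90 x 240 x 12 mm, origin at the centre of its underside, y along the rail. Socket block (top at 80 mm) at +65 mm in y, a gauge (42 mm across, top at 60 mm) in the middle, the valve's block (70 mm in x, 50 mm in y, top at 37 mm) at -65 mm in y.
- valve (a joint): Angle of the valve lever in rad: 0 leaning to the manifold's -x (shut; it may start up to 0.25), 1.0 leaning to its +x (fully open, end stop). It stays where it is left and needs about 1 N at its tip. Its hinge runs along the manifold's y axis, 34 mm above the table.
- valve_tip (a point): Centre of the red ball, 26 mm diameter, at the end of the valve lever (10 mm steel rod). It moves on an arc of 80 mm radius in the manifold's x-z plane, from 38 mm on the -x side of the hinge to 38 mm on the +x side, 104 to 114 mm above the table.
- paint_cup: Black open paint cup, 68 mm diameter, 85 mm tall, origin at the centre of its underside. Bystander.
- paint_green: Green paint bottle, 48 mm diameter, 110 mm tall, origin at the centre of its underside. Bystander.
- paint_jar: Amber glass jar with a white lid, 60 mm diameter, 60 mm tall, origin at the centre of its underside. Bystander.
- ink_red: Small red ink bottle, 40 mm diameter, 80 mm tall, origin at the centre of its underside. Bystander.
There are look-alikes about, which are no part of the job. Of the things like the filter_blue, leave any that is green; of the rest the larger one is meant.

How it is judged:
On the way, in this order (a step that is already met when the one before it is completed fails the run):
1. the blue filter is let go in the socket and stays there locked (tip more than 27.5 mm below the mouth), with the valve still shut (z of filter_blue in the frame of port below -0.0275 m and horizontal distance between filter_blue and port below 0.004 m and angle between filter_blue's own z axis and vertical below 0.12 rad and contact force between the fingers and filter_blue below 0.3 N and linear speed of filter_blue below 0.01 m/s and value of joint valve below 0.4 rad), for 0.4 s.
2. the valve lever is swung over to open (more than 0.85 rad) (z of filter_blue in the frame of port below -0.0275 m and value of joint valve above 0.85 rad), for 0.1 s.
At the end, for the whole second after the job is handed in: The blue filter is locked upright in the socket, at rest, its tip more than 27.5 mm below the mouth; the valve lever is past 0.85 rad; the orange filter still stands in its rack hole (within 15 mm, upright) and cup, bottles and jar are within 30 mm of where they were (all of step 2 and horizontal distance between filter_blue and port below 0.004 m and angle between filter_blue's own z axis and vertical below 0.12 rad and linear speed of filter_blue below 0.01 m/s and distance of filter_orange from where it was at the start of the episode below 0.015 m and angle between filter_orange's own z axis and vertical below 0.2 rad and distance of each of paint_cup, paint_green, paint_jar, ink_red from where it was at the start of the episode below 0.03 m); the robot touches nothing.
It fails at once if more than 25 N between the blue filter and the manifold (rammed) (contact force between filter_blue and manifold above 25 N).
It fails at once if the orange filter is pulled out or knocked (distance of filter_orange from where it was at the start of the episode above 0.02 m).
It fails at once if a paint cup, bottle or jar is shoved or knocked over (distance of any of paint_cup, paint_green, paint_jar, ink_red from where it was at the start of the episode above 0.04 m or angle between any of paint_cup, paint_green, paint_jar, ink_red's own z axis and vertical above 0.5 rad).
It also fails if it takes over 72 s, if anything falls off the work surface, if the arm or the gripper's body presses on something with over 40 N, if the wrist force passes 120 N, or if a joint passes its speed limit or range.

## Robot

A 6-joint arm with a two-finger parallel gripper is mounted at the origin on the work surface. World frame = base frame: x ahead of the robot, y to its left, z up, the work surface at z = 0. Lengths are in m, angles in rad, forces in N, time in s.
With the tool pointing down it reaches from about 0.325 to 0.775 m from the base axis. Payload 5.5 kg.
Tool frame: the origin (TCP) lies between the finger pads, 19 mm behind the fingertips; this is the grasp point; z points along the fingers, y is the line along which they close (so a half turn about z gives the same grasp; the last joint's range is limited). The gripper opens to 88 mm and grips with 3 to 60 N. Pads are 20 mm wide; open, the fingers measure 115 mm over their backs; the gripper's body (75 mm by 178 mm) begins 61 mm behind the grasp point.
Start: joints at [1.062, 0.091, 1.231, -0, 1.82, -0.057], TCP at [0.262, 0.54, 0.241] pointing down, gripper open.
Joint ranges: [-2.87, 2.87], [-0.86, 2.18], [0.17, 2.46], [-1.51, 4.65], [0.06, 2.69], [-2.65, 2.65]. Speed limits (rad/s): [2.57, 2.57, 3.01, 3.14, 3.14, 3.14].

## Interface

Orientations are given as a unit quaternion [x, y, z, w].
In Python, from cell import r, vision, job gives the robot as it stands.
- The arm moves only by the tool apply_moves, never from a script. Its argument "plan" is a list of rows, each a list of 5 numbers: the opening, from -1 (shut) to 1 (fully open), then the shift along the world's x, y, z in mm, then the turn about the world's z in rad. In form: [[grip, x, y, z, roll], ...]. A call has 1 to 20 rows; each row shifts and turns the commanded pose from where the row before left it; what a row does not reach is not made up. A row lasts 1/10 s, in which the tool goes at most 50 mm and 8.59 degrees, less where a joint would pass 70% of its speed; a pose out of reach is approached as far as the arm can. A call is refused whole if a number of a shift passes 50 or a number of a turn 0.15, either way. A call with a gripper value outside its range is refused whole. The fingers move at their own pace and stop on an object; "grip_force" is the grip in N (left out, the last holds). Time passes only in rows, so rows that do not move let the fingers close. It gives the time, the measured TCP pose, the force, the opening and the grip force at its end, in the units of the state.
- r.sense(): the state, without advancing time (a new reading comes with each control period).
- vision.camera(name): name is "side" or "top"; returns the picture (400x640x3 uint8, red, green, blue); there is no depth.
- vision.camera_params(name): a dict with "fx", "fy", "cx", "cy" (pixels), "R" (3x3) and "t" (3): a world point X has camera coordinates R X + t. Camera axes: x right, y down, z forward; pixel columns grow to the right and rows downward; lengths in m; the calibration is good to about 2 mm. A picture is of the moment at which its call begins. camera_params takes no time and is no camera call.
- job.sign_off(): hands the job in; it is judged then, once.
The state is a dict: "clock": time; "joint_positions": joint angles; "joint_velocities": joint speeds; "tau": joint torques, N m; "tool_pos": TCP position; "eef_rot": TCP orientation; "ft_force": force on the tool from outside, world axes, zero at the start; "torque": the same for the moment, N m; "gripper_width": finger opening in m; "grip_force": force on a finger pad.
Only numpy, scipy, OpenCV 4.12 (cv2) and the standard library are available. Lean on these libraries where they do the work, as an engineer would, in place of code of your own. Each camera call takes 0.05 s, during which the arm holds its last target. There are 200 camera calls.

## Working session

There is one attempt and no reset: what is moved stays moved. The work goes in short steps, Python scripts to look and compute and a tool call to move; the robot and the scene stay as the last step left them, time stands still between calls to the robot, and variables do not carry over. Pictures are saved under pics/ and viewed, at most 10 in all, crops included, and the job is handed in when it is done.

Besides the shell and the picture viewer there is one more tool, called after "Call:" as name(argument=value, ...), one argument or row to a line, values as JSON. apply_moves: Moves the arm, as the interface text tells. Its arguments: {"type":"object","properties":{"plan":{"type":"array","items":{"type":"array","items":{"type":"number"}}},"grip_force":{"type":"number"}},"required":["plan"]}

```bash
mkdir -p pics; ls; python3 - <<'E'
from cell import r, vision
import cv2
for n in("top","side"):
    im=vision.camera(n); cv2.imwrite(f"pics/{n}0.png",im[:,:,::-1]); p=vision.camera_params(n); print(n,p)
s=r.sense();print(s["tool_pos"],s["eef_rot"],s["ft_force"],s["gripper_width"],s["clock"])
E
```

```text
pics
top {'fx': 415.28680087345975, 'fy': 415.28680087345975, 'cx': 320.06831893510537, 'cy': 199.0028680635172, 'R': array([[ 0.02309389, -0.99951931,  0.0206838 ],
       [-0.99485677, -0.02501733, -0.09815362],
       [ 0.09862389, -0.01831067, -0.9949563 ]]), 't': array([-0.04985005,  0.5765154 ,  1.01834405])}
side {'fx': 392.89699656870005, 'fy': 392.89699656870005, 'cx': 320.8583380019931, 'cy': 200.2960225272712, 'R': array([[-0.9997645 , -0.02163694, -0.00167038],
       [-0.00992897,  0.5245061 , -0.85134879],
       [ 0.0192967 , -0.85113172, -0.52459741]]), 't': array([0.55672282, 0.10987215, 1.10755939])}
[0.26183007 0.5395929  0.240322  ] [ 2.23980246e-01  9.74593297e-01 -8.35047362e-04 -2.38627205e-04] [ 0.08912233  0.74841109 -0.20276256] 0.08810334952964914 0.1
```

View pics/top0.png

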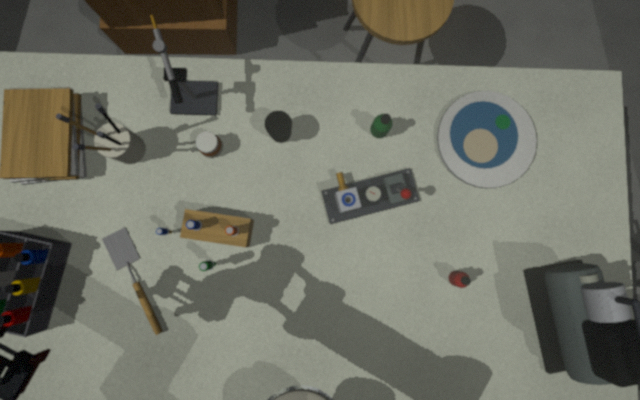

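View pics/side0.png

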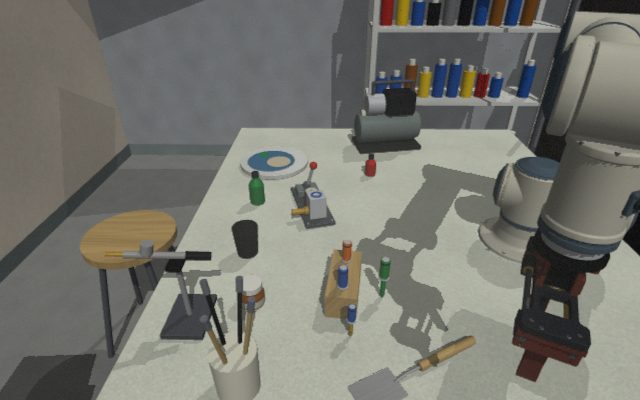

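Top view: rack at about (217,228), with a blue filter in it at (193,224) and an orange one at (230,230). A small blue look-alike stands at (162,231) and a green one at (207,265). The manifold is around (370,195), its port ring at (348,199) and the red ball at (406,194). Only the blue one at (193,224) is in a rack hole, and it looks larger than (162,231), so it fits the description. I'll confirm it with a crop and measure.

```bash
cat > h.py <<'E'
import numpy as np, cv2
from cell import r, vision
P={n:vision.camera_params(n) for n in("top","side")}
def ray(n,u,v):
    p=P[n];R=np.array(p["R"]);t=np.array(p["t"])
    d=R.T@np.array([(u-p["cx"])/p["fx"],(v-p["cy"])/p["fy"],1]);return -R.T@t,d/np.linalg.norm(d)
def onz(n,uv,z):
    o,d=ray(n,*uv);return o+d*(z-o[2])/d[2]
def tri(a,b):
    o1,d1=ray("top",*a);o2,d2=ray("side",*b)
    s=np.linalg.lstsq(np.c_[d1,-d2],o2-o1,rcond=None)[0];p,q=o1+s[0]*d1,o2+s[1]*d2
    return (p+q)/2,np.linalg.norm(p-q)
def proj(n,X):
    p=P[n];c=np.array(p["R"])@X+np.array(p["t"]);return np.array([p["fx"]*c[0]/c[2]+p["cx"],p["fy"]*c[1]/c[2]+p["cy"]])
def blobs(im,box,lo,hi,mn=8):
    x0,y0,x1,y1=box;h=cv2.cvtColor(im[y0:y1,x0:x1],cv2.COLOR_RGB2HSV)
    m=cv2.inRange(h,np.array(lo),np.array(hi));n,l,st,c=cv2.connectedComponentsWithStats(m)
    return [(c[i]+[x0,y0],(st[i][:4]+[x0,y0,0,0]).tolist(),int(st[i][4])) for i in range(1,n) if st[i][4]>=mn]
E
python3 - <<'E'
from h import *
t=cv2.imread("pics/top0.png")[:,:,::-1];s=cv2.imread("pics/side0.png")[:,:,::-1]
for nm,im,box in(("top rack",t,(140,195,270,290)),("top man",t,(310,160,440,230)),("side rack",s,(320,230,400,340)),("side man",s,(285,155,340,230))):
    print(nm)
    for c,lo,hi in(("blue",(105,90,50),(125,255,255)),("orange",(0,90,60),(14,255,255)),("red2",(172,120,60),(180,255,255)),("wood",(12,80,60),(28,255,255))):
        for b in blobs(im,box,lo,hi): print(c,b[0].round(1),b[1:])
a=cv2.resize(t[195:290,140:270],None,fx=3,fy=3,interpolation=2);b=cv2.resize(s[230:340,310:410],None,fx=3,fy=3,interpolation=2)
c=cv2.resize(t[160:230,310:440],None,fx=3,fy=3,interpolation=2);d=cv2.resize(s[150:235,280:345],None,fx=3,fy=3,interpolation=2)
o=np.zeros((600,720,3),np.uint8)
for q,(y,x) in((a,(0,0)),(b,(0,395)),(c,(290,0)),(d,(335,395))): o[y:y+q.shape[0],x:x+q.shape[1]]=q
cv2.imwrite("pics/crop1.png",o[:,:,::-1])
E
```

```text
top rack
blue [195.3 224.9] ([193, 221, 7, 8], 24)
blue [163.1 231.3] ([161, 229, 6, 5], 15)
orange [231.6 230.2] ([225, 226, 12, 10], 52)
wood [217.6 227.8] ([181, 209, 72, 38], 1718)
wood [140.4 287.4] ([140, 285, 2, 5], 8)
top man
blue [347.8 199. ] ([342, 193, 13, 13], 74)
orange [405.6 193.3] ([401, 188, 10, 11], 86)
wood [340.8 181.4] ([337, 173, 10, 17], 109)
side rack
blue [343.2 270.5] ([339, 268, 9, 5], 23)
blue [342.6 279.9] ([339, 273, 9, 15], 111)
blue [351.4 314.6] ([348, 307, 8, 15], 85)
orange [346.4 251.3] ([342, 241, 10, 20], 145)
wood [342.  285.1] ([325, 250, 37, 68], 1552)
wood [350.5 329. ] ([349, 324, 4, 12], 41)
side man
blue [316.  194.2] ([311, 192, 11, 6], 31)
orange [313. 165.] ([310, 162, 7, 7], 42)
wood [300.8 210.5] ([292, 206, 17, 9], 110)
```

View pics/crop1.png

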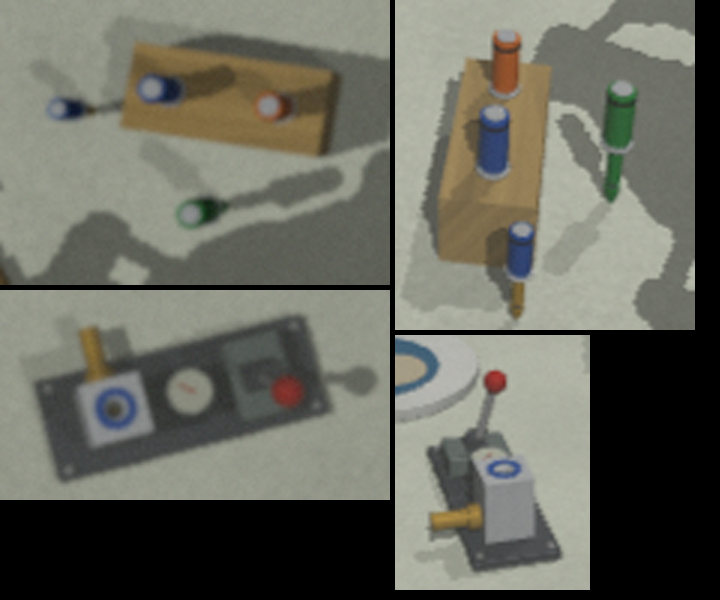

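The crop confirms it: the rack's blue filter is the larger of the two blues (grip about 9 px wide, against 7 px nearer the camera). Its cap is at top (190.7,224.3) and side (343,268). The port ring is at top (347.8,199) and side (316,194).

```bash
python3 - <<'E'
from h import *
t=cv2.imread("pics/top0.png")[:,:,::-1];s=cv2.imread("pics/side0.png")[:,:,::-1]
for nm,im,box in(("blue cap",t,(184,217,198,232)),("or cap",t,(223,222,238,238)),("blue cap s",s,(337,262,350,274)),("or cap s",s,(340,236,354,250))):
    for b in blobs(im,box,(0,0,125),(180,75,255),4): print(nm,b[0].round(1),b[1:])
B=tri((190.7,224.3),(343,268));O=tri((229.7,229.7),(347.3,242));print("blue top",B,"orange",O)
print("blue z.118",onz("top",(190.7,224.3),.118),onz("side",(343,268),.118))
print("or",onz("top",(229.7,229.7),.118),onz("side",(347.3,242),.118))
print("port",tri((347.8,199),(316,194.2)),onz("top",(347.8,199),.08),onz("side",(316,194.2),.08))
print("ball",tri((405.6,193.3),(313,165)))
rk=[onz("top",(140+x/3,195+y/3),.064)[:2] for x,y in((135,45),(338,70),(322,155),(121,127))]
mf=[onz("top",(310+x/3,160+(y-290)/3),.012)[:2] for x,y in((37,382),(302,317),(332,408),(62,482))]
for n,c in(("rack",rk),("man",mf)):
    c=np.array(c);y=(c[0]+c[3]-c[1]-c[2])/2;x=(c[0]+c[1]-c[2]-c[3])/2
    print(n,c.mean(0),"len",np.linalg.norm(y),np.linalg.norm(x),"yaw y",np.arctan2(-y[0],y[1]),"yaw x",np.arctan2(x[1],x[0]))
    yy=y/np.linalg.norm(y);k=.045 if n=="rack" else .065
    print(c.mean(0)+k*yy,c.mean(0)-k*yy)
from scipy.spatial.transform import Rotation as T
print(T.from_quat(r.sense()["eef_rot"]).as_matrix().round(3))
E
```

```text
blue cap [189.4 224.3] ([187, 222, 6, 6], 29)
or cap [228.8 229.9] ([226, 227, 7, 7], 34)
blue cap s [347. 262.] ([345, 262, 5, 1], 5)
blue cap s [343.5 266.9] ([339, 264, 10, 7], 43)
or cap s [346.4 241. ] ([340, 236, 14, 14], 134)
blue top (array([0.50372673, 0.26008087, 0.11418437]), np.float64(0.00036608869914307745)) orange (array([0.49246475, 0.17068712, 0.11488351]), np.float64(0.0017091989675120161))
blue z.118 [0.50342722 0.2589873  0.118     ] [0.50412953 0.26439729 0.118     ]
or [0.49325545 0.17002039 0.118     ] [0.49186102 0.17478946 0.118     ]
port (array([ 0.57367151, -0.10147151,  0.08108529]), np.float64(0.0007629645535785144)) [ 0.57416423 -0.10157694  0.08      ] [ 0.57335723 -0.10321984  0.08      ]
ball (array([ 0.58736416, -0.23385961,  0.11111164]), np.float64(0.0008749940168070584))
rack [0.4975632  0.21274719] len 0.16320775046845215 0.06767755321516404 yaw y -0.10666693240848968 yaw x -0.13056526680284153
[0.50235412 0.25749143] [0.49277229 0.16800295]
man [ 0.59123327 -0.16772963] len 0.2383961019334664 0.08530407142753806 yaw y 0.27917727165624284 yaw x 0.29230900136416077
[ 0.57332156 -0.10524627] [ 0.60914499 -0.23021299]
[[-0.9    0.437 -0.001]
 [ 0.437  0.9   -0.002]
 [ 0.    -0.002 -1.   ]]
```

Call:
apply_moves(
  plan=[
    [1,13,-16,0,-0.1],
    [1,27,-31,-4,-0.14],
    [1,27,-31,-4,-0.14],
    [1,27,-31,-5,-0.14],
    [1,27,-31,-5,-0.14],
    [1,27,-31,-5,-0.14],
    [1,27,-31,-5,-0.14],
    [1,27,-31,-6,-0.14],
    [1,27,-31,-6,-0.14],
    [1,12,-16,0,-0.014],
    [1,0,0,0,0],
    [1,0,0,0,0],
  ],
  grip_force=10,
)

```text
clock: 1.3
tool_pos: [0.5028, 0.2598, 0.2009]
eef_rot: [0.747, 0.665, -0.0, -0.0]
ft_force: [0.2, 0.2, -0.4]
gripper_width: 0.0879
grip_force: 0.0
```

Call:
apply_moves(
  plan=[
    [1,0,0,-25,0],
    [1,0,0,-30,0],
    [1,0,0,-25,0],
    [1,0,0,-18,0],
    [1,0,0,-10,0],
    [1,0,0,0,0],
    [-1,0,0,0,0],
    [-1,0,0,0,0],
    [-1,0,0,0,0],
    [-1,0,0,0,0],
    [-1,0,0,0,0],
    [-1,0,0,0,0],
  ],
  grip_force=30,
)

```text
clock: 2.5
tool_pos: [0.5031, 0.2597, 0.0935]
eef_rot: [0.747, 0.665, 0.0, 0.0]
ft_force: [-0.2, -0.2, 0.2]
gripper_width: 0.0433
grip_force: 0.0
```

Call:
apply_moves(
  plan=[
    [-1,0,0,0,0],
    [-1,0,0,0,0],
    [-1,0,0,0,0],
    [-1,0,0,0,0],
    [-1,0,0,0,0],
    [-1,0,0,0,0],
    [-1,0,0,0,0],
  ],
)

```text
clock: 3.2
tool_pos: [0.503, 0.2598, 0.0933]
eef_rot: [0.747, 0.665, -0.0, 0.0]
ft_force: [0.3, -1.1, -0.1]
gripper_width: 0.0215
grip_force: 30.0
```

Call:
apply_moves(
  plan=[
    [-1,0,0,5,0],
    [-1,0,0,15,0],
    [-1,0,0,25,0],
    [-1,0,0,30,0],
    [-1,0,0,30,0],
    [-1,0,0,15,0],
    [-1,0,0,5,0],
    [-1,0,0,0,0],
  ],
)

```text
clock: 4.0
tool_pos: [0.503, 0.2599, 0.2187]
eef_rot: [0.747, 0.665, 0.0, 0.0]
ft_force: [-0.1, -0.2, -1.7]
gripper_width: 0.0215
grip_force: 30.0
```

```bash
python3 - <<'E'
from h import *
for n,b in(("top",(150,190,260,260)),("side",(310,190,400,300))):
    im=vision.camera(n);cv2.imwrite(f"pics/{n}1.png",im[:,:,::-1])
s=r.sense();print(s["tool_pos"],s["ft_force"],s["gripper_width"],proj("side",s["tool_pos"]),proj("side",s["tool_pos"]-[0,0,.088]))
im=cv2.imread("pics/side1.png");cv2.imwrite("pics/c1.png",cv2.resize(im[180:300,280:420],None,fx=4,fy=4,interpolation=2))
E
```

```text
[0.50244419 0.25963255 0.21661607] [-1.16463731  0.30541363 -0.80987318] 0.021449580359022023 [345.16472113 228.73347868] [343.88052927 262.6650269 ]
```

View pics/c1.png

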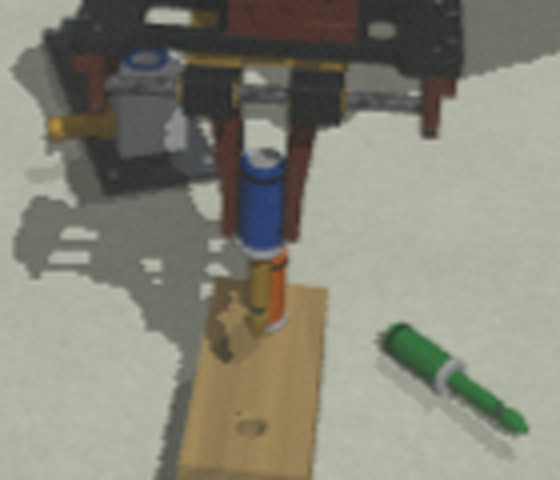

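The filter hangs upright, with its tip at side (345,261). The green look-alike has been knocked over and lies on the table; it isn't a judged bystander. Moving above the port.

Call:
apply_moves(
  plan=[
    [-1,2,-10,0,0],
    [-1,5,-25,0,0],
    [-1,6,-31,0,0],
    [-1,6,-31,0,0],
    [-1,6,-31,0,0],
    [-1,6,-31,0,0],
    [-1,6,-31,0,0],
    [-1,6,-31,0,0],
    [-1,6,-31,0,0],
    [-1,6,-31,0,0],
    [-1,6,-31,0,0],
    [-1,5,-26,-5,0],
    [-1,3,-15,-10,0],
    [-1,2,-7,-10,0],
    [-1,0,0,-5,0],
    [-1,0,0,0,0],
    [-1,0,0,0,0],
  ],
)

```text
clock: 5.8
tool_pos: [0.5739, -0.1011, 0.1883]
eef_rot: [0.746, 0.666, 0.0, -0.0]
ft_force: [-0.5, -0.7, -0.6]
gripper_width: 0.0216
grip_force: 30.0
```

```bash
python3 - <<'E'
from h import *
for n in("top","side"):
    im=vision.camera(n);cv2.imwrite(f"pics/{n}2.png",im[:,:,::-1])
s=r.sense();p=s["tool_pos"];print(p,s["ft_force"],proj("side",p-[0,0,.088]))
im=cv2.imread("pics/side2.png");a=cv2.resize(im[130:240,280:380],None,fx=5,fy=5,interpolation=2)
cv2.imwrite("pics/c2.png",a)
E
```

```text
[ 0.57416521 -0.1012584   0.1890635 ] [-0.19317656  0.07354567 -0.49731749] [315.64438789 188.36397488]
```

View pics/c2.png

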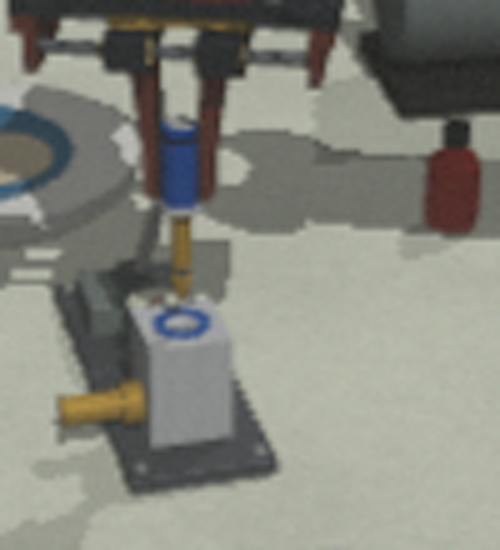

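Tip at side (316,189), with the ring just below it at (316,194.5), so they are aligned to within 1–2 mm. Lowering gently and checking the force.

Call:
apply_moves(
  plan=[
    [-1,0,-0.5,-8,0],
    [-1,0,0,-8,0],
    [-1,0,0,-4,0],
    [-1,0,0,-3,0],
    [-1,0,0,0,0],
    [-1,0,0,0,0],
  ],
)

```text
clock: 6.5
tool_pos: [0.574, -0.1027, 0.1654]
eef_rot: [0.747, 0.665, 0.0, 0.0]
ft_force: [0.6, 0.1, -0.6]
gripper_width: 0.0212
grip_force: 30.0
```

Call:
apply_moves(
  plan=[
    [-1,0,0,-2,0],
    [-1,0,0,-2,0],
    [-1,0,0,0,0],
  ],
)

```text
clock: 6.8
tool_pos: [0.574, -0.1028, 0.1612]
eef_rot: [0.747, 0.665, -0.0, 0.0]
ft_force: [0.9, -1.1, -1.5]
gripper_width: 0.0214
grip_force: 30.0
```

Call:
apply_moves(
  plan=[
    [-1,0,0,-1.5,0],
    [-1,0,0,-1.5,0],
    [-1,0,0,0,0],
  ],
)

```text
clock: 7.1
tool_pos: [0.5741, -0.1031, 0.1583]
eef_rot: [0.747, 0.665, -0.0, 0.0]
ft_force: [1.5, -2.1, -1.0]
gripper_width: 0.0217
grip_force: 30.0
```

```bash
python3 -c "
from cell import r
s=r.sense();print(s['tool_pos'],s['ft_force'],s['torque'])"
```

```text
[ 0.57411025 -0.10305415  0.15832571] [ 1.49021513 -2.07775255 -0.95152914] [-0.5763051  -0.17299391 -0.03965324]
```

Call:
apply_moves(
  plan=[
    [-1,0.4,-0.8,0,0],
    [-1,0,0,0,0],
  ],
)

```text
clock: 7.3
tool_pos: [0.5743, -0.1034, 0.1582]
eef_rot: [0.747, 0.665, -0.0, -0.0]
ft_force: [-0.2, -0.5, -0.4]
gripper_width: 0.0218
grip_force: 30.0
```

Call:
apply_moves(
  plan=[
    [-1,0.2,-0.4,-1.5,0],
    [-1,0,0,-1.5,0],
    [-1,0,0,0,0],
  ],
)

```text
clock: 7.6
tool_pos: [0.5746, -0.1037, 0.1558]
eef_rot: [0.746, 0.665, 0.0, 0.0]
ft_force: [-0.7, 0.7, 3.5]
gripper_width: 0.0215
grip_force: 30.0
```

Call:
apply_moves(
  plan=[
    [-1,0,0,-2,0],
    [-1,0,0,-2,0],
    [-1,0,0,-2,0],
    [-1,0,0,0,0],
  ],
)

```text
clock: 8.0
tool_pos: [0.5746, -0.1038, 0.1491]
eef_rot: [0.747, 0.665, 0.0, -0.0]
ft_force: [-0.5, 1.6, 4.5]
gripper_width: 0.0212
grip_force: 30.0
```

Call:
apply_moves(
  plan=[
    [-1,0,0,-2,0],
    [-1,0,0,-2,0],
    [-1,0,0,0,0],
  ],
)

```text
clock: 8.3
tool_pos: [0.5746, -0.1038, 0.1451]
eef_rot: [0.747, 0.665, 0.0, -0.0]
ft_force: [-1.3, 0.6, 4.6]
gripper_width: 0.0215
grip_force: 30.0
```

Depth is now about 24 mm and the push is small. Continuing in 1 mm steps.

Call:
apply_moves(
  plan=[
    [-1,0,0,-1,0],
    [-1,0,0,-1,0],
    [-1,0,0,-1,0],
    [-1,0,0,0,0],
  ],
)

```text
clock: 8.7
tool_pos: [0.5746, -0.1038, 0.1424]
eef_rot: [0.747, 0.665, 0.0, 0.0]
ft_force: [-0.8, 1.7, 4.2]
gripper_width: 0.0218
grip_force: 30.0
```

Call:
apply_moves(
  plan=[
    [-1,0,0,-1,0],
    [-1,0,0,-1,0],
    [-1,0,0,0,0],
  ],
)

```text
clock: 9.0
tool_pos: [0.5746, -0.1038, 0.1404]
eef_rot: [0.747, 0.665, 0.0, 0.0]
ft_force: [-1.1, 0.4, 5.4]
gripper_width: 0.0216
grip_force: 30.0
```

Call:
apply_moves(
  plan=[
    [-1,0,0,-1,0],
    [-1,0,0,0,0],
  ],
)

```text
clock: 9.2
tool_pos: [0.5746, -0.1038, 0.1395]
eef_rot: [0.747, 0.665, 0.0, 0.0]
ft_force: [-0.5, 0.1, 5.5]
gripper_width: 0.0215
grip_force: 30.0
```

Call:
apply_moves(
  plan=[
    [-1,0,0,-1,0],
    [-1,0,0,-1,0],
    [-1,0,0,0,0],
  ],
)

```text
clock: 9.5
tool_pos: [0.5746, -0.1038, 0.1377]
eef_rot: [0.747, 0.665, 0.0, 0.0]
ft_force: [-0.7, 1.9, 5.2]
gripper_width: 0.0215
grip_force: 30.0
```

Call:
apply_moves(
  plan=[
    [-1,0,0,-1,0],
    [-1,0,0,0,0],
  ],
)

```text
clock: 9.7
tool_pos: [0.5746, -0.1039, 0.1369]
eef_rot: [0.747, 0.665, 0.0, 0.0]
ft_force: [-1.4, 2.1, 6.6]
gripper_width: 0.0219
grip_force: 30.0
```

Call:
apply_moves(
  plan=[
    [-1,0,0,-1,0],
    [-1,0,0,0,0],
  ],
)

```text
clock: 9.9
tool_pos: [0.5747, -0.1039, 0.1362]
eef_rot: [0.747, 0.665, 0.0, 0.0]
ft_force: [-1.8, 1.6, 8.8]
gripper_width: 0.0214
grip_force: 30.0
```

Call:
apply_moves(
  plan=[
    [-1,0,0,-1,0],
    [-1,0,0,0,0],
  ],
)

```text
clock: 10.1
tool_pos: [0.5747, -0.1039, 0.1354]
eef_rot: [0.747, 0.665, 0.0, 0.0]
ft_force: [-1.7, 1.4, 8.5]
gripper_width: 0.0212
grip_force: 30.0
```

Call:
apply_moves(
  plan=[
    [-1,0,0,-0.7,0],
    [-1,0,0,0,0],
  ],
)

```text
clock: 10.3
tool_pos: [0.5747, -0.1039, 0.1349]
eef_rot: [0.747, 0.665, 0.0, 0.0]
ft_force: [-2.8, 1.3, 9.2]
gripper_width: 0.021
grip_force: 30.0
```

Call:
apply_moves(
  plan=[
    [-1,0,0,-0.7,0],
    [-1,0,0,0,0],
  ],
)

```text
clock: 10.5
tool_pos: [0.5747, -0.1039, 0.1343]
eef_rot: [0.747, 0.665, 0.0, 0.0]
ft_force: [-2.2, 1.6, 8.9]
gripper_width: 0.0216
grip_force: 30.0
```

Call:
apply_moves(
  plan=[
    [-1,0,0,-0.7,0],
    [-1,0,0,0,0],
  ],
)

```text
clock: 10.7
tool_pos: [0.5747, -0.1038, 0.1335]
eef_rot: [0.747, 0.665, 0.0, 0.0]
ft_force: [-2.9, 1.8, 6.5]
gripper_width: 0.0214
grip_force: 30.0
```

Call:
apply_moves(
  plan=[
    [-1,-0.4,0.2,-0.5,0],
    [-1,0,0,0,0],
  ],
)

```text
clock: 10.9
tool_pos: [0.5745, -0.1038, 0.1328]
eef_rot: [0.747, 0.665, 0.0, 0.001]
ft_force: [-1.9, 1.0, 7.4]
gripper_width: 0.0214
grip_force: 30.0
```

Call:
apply_moves(
  plan=[
    [-1,0,0,-0.5,0],
    [-1,0,0,0,0],
  ],
)

```text
clock: 11.1
tool_pos: [0.5745, -0.1038, 0.1324]
eef_rot: [0.747, 0.665, 0.0, 0.001]
ft_force: [-1.7, 2.6, 8.2]
gripper_width: 0.0218
grip_force: 30.0
```

Call:
apply_moves(
  plan=[
    [-1,0,0,-0.5,0],
    [-1,0,0,0,0],
  ],
)

```text
clock: 11.3
tool_pos: [0.5745, -0.1037, 0.1319]
eef_rot: [0.747, 0.665, 0.0, 0.001]
ft_force: [-1.5, 1.7, 8.8]
gripper_width: 0.0217
grip_force: 30.0
```

Call:
apply_moves(
  plan=[
    [-1,0,0,-0.4,0],
    [-1,0,0,0,0],
  ],
)

```text
clock: 11.5
tool_pos: [0.5745, -0.1038, 0.1315]
eef_rot: [0.747, 0.665, 0.0, 0.001]
ft_force: [-1.7, 2.0, 7.1]
gripper_width: 0.0214
grip_force: 30.0
```

Call:
apply_moves(
  plan=[
    [-1,0,0,-0.7,0],
    [-1,0,0,0,0],
  ],
)

```text
clock: 11.7
tool_pos: [0.5745, -0.1038, 0.1308]
eef_rot: [0.747, 0.665, 0.0, 0.001]
ft_force: [-1.3, 0.5, 7.3]
gripper_width: 0.0213
grip_force: 30.0
```

Call:
apply_moves(
  plan=[
    [-1,0,0,-0.7,0],
    [-1,0,0,0,0],
  ],
)

```text
clock: 11.9
tool_pos: [0.5745, -0.1038, 0.1301]
eef_rot: [0.747, 0.665, 0.0, 0.001]
ft_force: [-1.3, 1.2, 8.3]
gripper_width: 0.022
grip_force: 30.0
```

Call:
apply_moves(
  plan=[
    [-1,0,0,-0.7,0],
    [-1,0,0,-0.7,0],
    [-1,0,0,0,0],
  ],
)

```text
clock: 12.2
tool_pos: [0.5745, -0.1038, 0.1287]
eef_rot: [0.747, 0.665, 0.0, 0.001]
ft_force: [-0.7, 1.1, 8.3]
gripper_width: 0.0213
grip_force: 30.0
```

Call:
apply_moves(
  plan=[
    [-1,0,0,-0.7,0],
    [-1,0,0,0,0],
  ],
)

```text
clock: 12.4
tool_pos: [0.5745, -0.1038, 0.128]
eef_rot: [0.747, 0.665, 0.001, 0.001]
ft_force: [-1.1, 1.7, 8.3]
gripper_width: 0.0216
grip_force: 30.0
```

Call:
apply_moves(
  plan=[
    [-1,0,0,-0.7,0],
    [-1,0,0,0,0],
  ],
)

```text
clock: 12.6
tool_pos: [0.5746, -0.1038, 0.1273]
eef_rot: [0.747, 0.665, 0.001, 0.001]
ft_force: [-2.3, 1.9, 8.7]
gripper_width: 0.0215
grip_force: 30.0
```

Checking by picture, without viewing it, whether the filter is slipping in the fingers.

```bash
python3 - <<'E'
from h import *
im=vision.camera("side");cv2.imwrite("pics/side3.png",im[:,:,::-1]);p=r.sense()["tool_pos"]
old=cv2.imread("pics/side2.png")[:,:,::-1]
for i,q in((old,np.array([.57417,-.10126,.18906])),(im,p)):
    u=proj("side",q);b=(int(u[0])-7,int(u[1])-14,int(u[0])+8,int(u[1])+18)
    print(q,u.round(1),[(c.round(1),x,a) for c,x,a in blobs(i,b,(105,90,40),(125,255,255),4)])
E
```

```text
[ 0.57417 -0.10126  0.18906] [315.4 161.2] [(array([315.2, 163.2]), [312, 154, 8, 18], 100)]
[ 0.57455312 -0.10378472  0.12732953] [315.5 180.1] [(array([315.4, 181.8]), [312, 173, 7, 17], 87), (array([316.2, 194.7]), [311, 192, 11, 6], 24)]
```

No slip: the blob offset is unchanged to within 1 px. The filter is at a true depth of about 42 mm, so I'll keep pushing gently.

Call:
apply_moves(
  plan=[
    [-1,0,0,-0.7,0],
    [-1,0,0,-0.7,0],
    [-1,0,0,0,0],
  ],
)

```text
clock: 12.95
tool_pos: [0.5745, -0.1038, 0.1259]
eef_rot: [0.747, 0.665, 0.0, 0.001]
ft_force: [-1.2, 0.9, 8.5]
gripper_width: 0.0214
grip_force: 30.0
```

Call:
apply_moves(
  plan=[
    [-1,0,0,-0.7,0],
    [-1,0,0,0,0],
  ],
)

```text
clock: 13.15
tool_pos: [0.5746, -0.1038, 0.1253]
eef_rot: [0.747, 0.665, 0.001, 0.001]
ft_force: [-0.6, 1.4, 9.4]
gripper_width: 0.0217
grip_force: 30.0
```

Call:
apply_moves(
  plan=[
    [-1,0,0,-0.7,0],
    [-1,0,0,0,0],
  ],
)

```text
clock: 13.35
tool_pos: [0.5745, -0.1038, 0.1246]
eef_rot: [0.747, 0.665, 0.0, 0.001]
ft_force: [-1.2, 0.8, 9.1]
gripper_width: 0.0216
grip_force: 30.0
```

Call:
apply_moves(
  plan=[
    [-1,0,0,-0.7,0],
    [-1,0,0,0,0],
  ],
)

```text
clock: 13.55
tool_pos: [0.5746, -0.1038, 0.1239]
eef_rot: [0.747, 0.665, 0.001, 0.001]
ft_force: [-1.4, 1.1, 9.0]
gripper_width: 0.0214
grip_force: 30.0
```

Call:
apply_moves(
  plan=[
    [-1,0,0,-0.7,0],
    [-1,0,0,-0.7,0],
    [-1,0,0,0,0],
  ],
)

```text
clock: 13.85
tool_pos: [0.5745, -0.1038, 0.1221]
eef_rot: [0.747, 0.665, 0.0, 0.001]
ft_force: [-0.1, 1.5, 7.1]
gripper_width: 0.0216
grip_force: 30.0
```

Call:
apply_moves(
  plan=[
    [-1,0,0,-0.7,0],
    [-1,0,0,0,0],
  ],
)

```text
clock: 14.05
tool_pos: [0.5745, -0.1037, 0.1213]
eef_rot: [0.747, 0.665, 0.0, 0.001]
ft_force: [-1.4, 2.3, 6.5]
gripper_width: 0.0216
grip_force: 30.0
```

Call:
apply_moves(
  plan=[
    [-1,0,0,-0.7,0],
    [-1,0,0,0,0],
  ],
)

```text
clock: 14.25
tool_pos: [0.5746, -0.1038, 0.1212]
eef_rot: [0.747, 0.665, 0.001, 0.001]
ft_force: [-1.3, 1.3, 8.1]
gripper_width: 0.0212
grip_force: 30.0
```

Call:
apply_moves(
  plan=[
    [-1,0,0,-0.7,0],
    [-1,0,0,0,0],
  ],
)

```text
clock: 14.45
tool_pos: [0.5746, -0.1038, 0.1211]
eef_rot: [0.747, 0.665, 0.001, 0.001]
ft_force: [-2.7, 1.9, 11.3]
gripper_width: 0.0217
grip_force: 30.0
```

The force dropped (the click), then motion stopped at z = 0.1211 with the force rising: that is the seat. Testing with a slight pull.

Call:
apply_moves(
  plan=[
    [-1,0,0,1,0],
    [-1,0,0,1,0],
    [-1,0,0,1.2,0],
    [-1,0,0,0.8,0],
    [-1,0,0,0,0],
  ],
)

```text
clock: 14.95
tool_pos: [0.5744, -0.1037, 0.1229]
eef_rot: [0.747, 0.665, 0.0, 0.0]
ft_force: [1.3, 1.0, 2.7]
gripper_width: 0.0213
grip_force: 30.0
```

Call:
apply_moves(
  plan=[
    [-1,0,0,1,0],
    [-1,0,0,0,0],
  ],
)

```text
clock: 15.15
tool_pos: [0.5742, -0.1037, 0.1231]
eef_rot: [0.747, 0.665, -0.0, -0.0]
ft_force: [3.8, 1.1, -3.5]
gripper_width: 0.0217
grip_force: 30.0
```

It holds against the pull, so it is locked. Letting go.

Call:
apply_moves(
  plan=[
    [-1,0,0,-0.7,0],
    [0.2,0,0,0,0],
    [0.2,0,0,0,0],
    [0.2,0,0,0,0],
    [0.2,0,0,0,0],
    [0.2,0,0,0,0],
    [0.2,0,0,0,0],
    [0.2,0,0,0,0],
    [0.2,0,0,0,0],
  ],
)

```text
clock: 16.05
tool_pos: [0.5742, -0.1037, 0.1234]
eef_rot: [0.747, 0.665, -0.0, 0.0]
ft_force: [0.6, 0.0, 0.9]
gripper_width: 0.0522
grip_force: 0.0
```

Call:
apply_moves(
  plan=[
    [0.2,0,0,10,0],
    [0.2,0,0,25,0],
    [0.2,0,0,30,0],
    [0.2,0,0,25,0],
    [0.2,0,0,10,0],
    [0.2,0,0,0,0],
  ],
)

```text
clock: 16.65
tool_pos: [0.5748, -0.1038, 0.2258]
eef_rot: [0.747, 0.665, 0.001, 0.002]
ft_force: [-0.1, -0.5, -0.1]
gripper_width: 0.0528
grip_force: 0.0
```

```bash
python3 - <<'E'
from h import *
s=r.sense();print(s["tool_pos"],s["gripper_width"],s["ft_force"])
o=[]
for n,(x,y) in(("side",(270,140)),("top",(310,150))):
    im=vision.camera(n);cv2.imwrite(f"pics/{n}4.png",im[:,:,::-1]);o.append(cv2.resize(im[y:y+100,x:x+130],None,fx=3,fy=3,interpolation=2))
    for nm,lo,hi in(("blue",(105,90,40),(125,255,255)),("red",(0,130,60),(10,255,255))):
        print(n,nm,[(c.round(1),b,a) for c,b,a in blobs(im,(x,y,x+130,y+100),lo,hi,6)])
cv2.imwrite("pics/c4.png",np.hstack(o)[:,:,::-1])
E
```

```text
[ 0.57483835 -0.10384155  0.22576925] 0.052817826164034805 [-0.08796444 -0.54062217 -0.11751484]
side blue [(array([315.6, 183.1]), [312, 175, 8, 16], 83), (array([312.4, 195.1]), [311, 193, 5, 5], 9), (array([319.6, 194.5]), [317, 192, 5, 6], 12)]
side red [(array([371.1, 163.4]), [367, 160, 9, 10], 28), (array([313.1, 163.8]), [310, 162, 7, 5], 18), (array([369.7, 173.8]), [366, 172, 8, 4], 22)]
top blue []
top red []
```

View pics/c4.png

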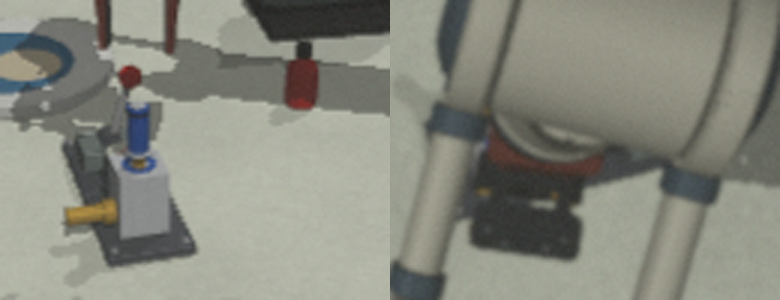

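The filter stands upright deep in the socket at side (315.6,183). The ball is still at the shut side, (313,164). Going to the -x side of the lever with the fingers shut.

Call:
apply_moves(
  plan=[
    [-1,-2,-10,0,0.1],
    [-1,-5,-27,0,0.1],
    [-1,-6,-32,0,0.1],
    [-1,-6,-32,0,0.1],
    [-1,-5,-27,0,0],
    [-1,-2,-15,0,0],
    [-1,0,0,0,0],
    [-1,0,0,0,0],
    [-1,0,0,0,0],
    [-1,0,0,0,0],
    [-1,0,0,0,0],
    [-1,0,0,0,0],
  ],
  grip_force=5,
)

```text
clock: 17.95
tool_pos: [0.5484, -0.2461, 0.2236]
eef_rot: [0.599, 0.801, 0.0, 0.0]
ft_force: [0.0, 0.1, 0.5]
gripper_width: 0.0003
grip_force: 0.0
```

Call:
apply_moves(
  plan=[
    [-1,0,0,-15,0],
    [-1,0,0,-30,0],
    [-1,0,0,-30,0],
    [-1,0,0,-25,0],
    [-1,0,0,-13,0],
    [-1,0,0,0,0],
  ],
)

```text
clock: 18.55
tool_pos: [0.5469, -0.246, 0.1072]
eef_rot: [0.6, 0.8, -0.0, -0.002]
ft_force: [0.1, -0.3, 0.6]
gripper_width: 0.0005
grip_force: 0.0
```

Call:
apply_moves(
  plan=[
    [-1,5,1.5,3,0],
    [-1,7.7,2.2,0,0],
    [-1,7.7,2.2,0,0],
    [-1,7.7,2.2,0,0],
    [-1,7.7,2.2,0,0],
    [-1,7.7,2.2,0,0],
    [-1,7.7,2.2,0,0],
    [-1,5,1.5,0,0],
    [-1,0,0,0,0],
  ],
)

```text
clock: 19.45
tool_pos: [0.605, -0.2301, 0.113]
eef_rot: [0.599, 0.801, 0.0, -0.0]
ft_force: [-0.3, -0.3, -0.0]
gripper_width: 0.0006
grip_force: 0.0
```

Call:
apply_moves(
  plan=[
    [-1,4,1.2,0,0],
    [-1,4,1.2,0,0],
    [-1,3,0.9,0,0],
    [-1,0,0,0,0],
  ],
)

```text
clock: 19.85
tool_pos: [0.6157, -0.227, 0.1133]
eef_rot: [0.599, 0.8, 0.0, 0.0]
ft_force: [-0.3, 0.4, 0.7]
gripper_width: 0.0003
grip_force: 0.0
```

Call:
apply_moves(
  plan=[
    [-1,3,0.9,0,0],
    [-1,2,0.6,0,0],
    [-1,0,0,0,0],
  ],
)

```text
clock: 20.15
tool_pos: [0.6206, -0.2256, 0.1135]
eef_rot: [0.599, 0.8, 0.0, 0.0]
ft_force: [0.2, 0.8, 0.4]
gripper_width: 0.0005
grip_force: 0.0
```

```bash
python3 - <<'E'
from h import *
s=r.sense();print(s["tool_pos"],s["ft_force"])
im=vision.camera("side");cv2.imwrite("pics/side5.png",im[:,:,::-1])
for X in ([.611+.038*.96,-.2285+.038*.282,.104],[.5874,-.2339,.111]): print(proj("side",np.array(X)))
print(blobs(im,(270,140,340,190),(0,120,60),(10,255,255),4))
cv2.imwrite("pics/c5.png",cv2.resize(im[120:230,260:390],None,fx=4,fy=4,interpolation=2)[:,:,::-1])
E
```

```text
[ 0.6206276  -0.22563246  0.1134708 ] [0.19489247 0.83608919 0.44612836]
[293.82476961 169.09754777]
[312.85427866 165.0086226 ]
[(array([296.2826087 , 168.02173913]), [293, 165, 8, 7], 46)]
```

View pics/c5.png

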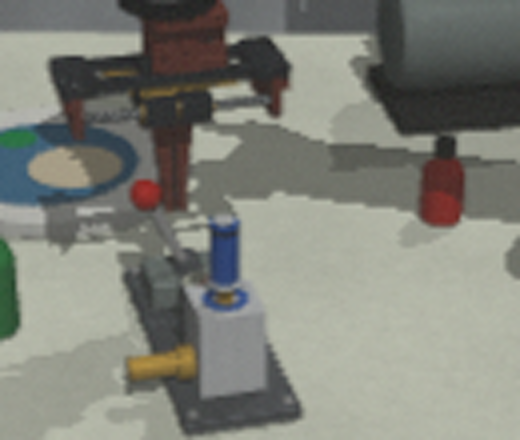

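The ball is now at side (296,168), about 2.5 px short of the expected end (294,169). Pushing on to the stop.

Call:
apply_moves(
  plan=[
    [-1,3,0.9,0,0],
    [-1,2,0.6,0,0],
    [-1,0,0,0,0],
  ],
)

```text
clock: 20.5
tool_pos: [0.6256, -0.2241, 0.1134]
eef_rot: [0.599, 0.8, 0.0, 0.0]
ft_force: [-0.6, -0.5, -0.5]
gripper_width: 0.0004
grip_force: 0.1
```

Call:
apply_moves(
  plan=[
    [-1,2,0.6,0,0],
    [-1,0,0,0,0],
  ],
)

```text
clock: 20.7
tool_pos: [0.6264, -0.2239, 0.1134]
eef_rot: [0.6, 0.8, -0.001, -0.001]
ft_force: [-4.8, -1.7, -0.1]
gripper_width: 0.0005
grip_force: 2.7
```

End stop felt (4.8 N). Backing off along -x and lifting clear.

Call:
apply_moves(
  plan=[
    [-1,-5,-1.5,0,0],
    [-1,-15,-4.5,0,0],
    [-1,-10,-3,5,0],
    [-1,0,0,25,0],
    [-1,0,0,35,0],
    [-1,0,0,35,0],
    [-1,0,0,15,0],
    [-1,0,0,0,0],
    [-1,0,0,0,0],
  ],
)

```text
clock: 21.6
tool_pos: [0.5972, -0.2325, 0.2271]
eef_rot: [0.6, 0.8, -0.0, -0.001]
ft_force: [-0.0, -0.3, -0.3]
gripper_width: 0.0002
grip_force: 0.0
```

```bash
python3 - <<'E'
from h import *
s=r.sense();print(s["tool_pos"],s["ft_force"],s["clock"])
im=vision.camera("side");cv2.imwrite("pics/side6.png",im[:,:,::-1])
print(blobs(im,(270,140,340,190),(0,120,60),(10,255,255),4))
print(blobs(im,(300,165,330,192),(105,90,40),(125,255,255),4))
E
```

```text
[ 0.59719059 -0.23251487  0.22713969] [-0.02955891 -0.31704156 -0.32959305] 21.6
[(array([294.41025641, 169.        ]), [291, 166, 7, 7], 39)]
[(array([315.50632911, 183.49367089]), [313, 176, 6, 15], 79)]
```

View pics/side6.png

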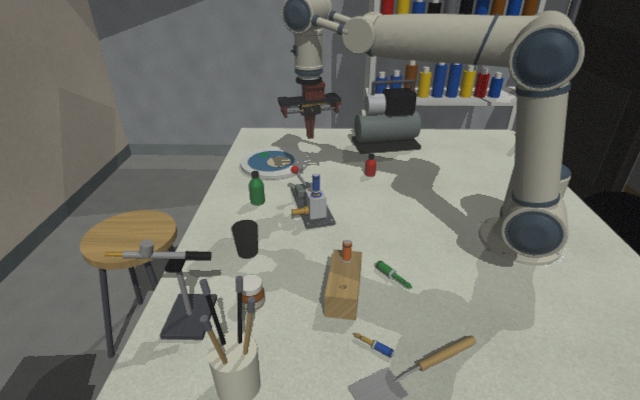

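The ball is at its end (294,169), the blue filter is locked at (316,183), and the orange filter and paint things are in place. Both small look-alikes lie fallen on the table. Handing in.

```bash
python3 -c "
from cell import job
print(job.sign_off())"
```

```text
the job is handed in; nothing more can be done
None
```

The blue filter is locked in the socket and let go, the red valve lever is over at its end stop, and the job is handed in (no verdict was returned); the orange filter and paint things are where they were, but the green and the small blue look-alike filters were knocked over and lie on the table.

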